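# Stand the washed pot lids in the draining rack

### The arm

A 6-joint arm with a two-finger parallel gripper is mounted at the origin on the work surface. World frame = base frame: x ahead of the robot, y to its left, z up, the work surface at z = 0. Lengths are in m, angles in degrees, forces in N, time in s.
With the tool pointing down it reaches from about 0.325 to 0.85 m from the base axis. Payload 15.5 kg.
Tool frame: the origin (TCP) lies at the very end of the fingers, on their centre line; the grasp point (between the pads) lies 19 mm behind it; z points along the fingers, y is the line along which they close (so a half turn about z gives the same grasp; the last joint's range is limited). The gripper opens to 91 mm and grips with 3 to 60 N. Pads are 32 mm wide; open, the fingers measure 118 mm over their backs; the gripper's body (76 mm by 178 mm) begins 60 mm behind the grasp point.
Start: joints at [-81.962, 28.281, 77.091, -0, 74.628, -5.472], TCP at [0.146, -0.608, 0.214] pointing down, gripper open.
Joint ranges: [-166.48, 166.48], [-47.26, 123.95], [12.59, 153.08], [-70.14, 250.14], [6.76, 159.57], [-176.63, 176.63]. Speed limits (degrees/s): [108.29, 108.29, 147.25, 172.46, 172.46, 172.46].

### API

Orientations are given as [roll, pitch, yaw] about the fixed x, y, z axes, in that order (R = Rz(yaw) Ry(pitch) Rx(roll)).
In Python, from workcell import manip gives the robot as it stands.
- The arm moves only by the tool jog_arm, never from a script. Its argument "moves" is a list of rows, each a list of 5 numbers: the shift along the tool's x, y, z in cm, then the turn about the tool's z in degrees, then the finger opening in cm, from 0 to 9.12. A call has 1 to 20 rows; each row is the pose to reach, as a shift and turn from the pose commanded when the call began, along the tool's axes at that moment; what a row does not reach only later rows make up. A row lasts 1/12 s, in which the tool goes at most 41.7 mm and 7.16 degrees, less where a joint would pass 70% of its speed; a pose out of reach is approached as far as the arm can. A call with a gripper value outside its range is refused whole. The fingers move at their own pace and stop on an object; the grip force is fixed at half the most. Time passes only in rows, so rows that repeat a pose let the fingers close. It gives the time, the measured TCP pose, the force, the opening and the grip force at its end, in the units of the state.
- manip.get_obs(): the state, without advancing time (a new reading comes with each control period).
- manip.capture(name): name is "scene" or "top" or "wrist"; returns a dict with "frame" (420x560x3 uint8, red, green, blue), "fx", "fy", "cx", "cy" (pixels), "distortion" ([k1, k2, p1, p2, k3] as OpenCV has them; the pictures are not rectified), "rvec" (rotation vector, rad) and "tvec" (3), from world to camera coordinates, as OpenCV has them. Camera axes: x right, y down, z forward; pixel columns grow to the right and rows downward; lengths in m; the calibration is good to about 2 mm. A picture is of the moment at which its call begins. There is no depth.
- manip.hand_in(): hands the job in; it is judged then, once.
The state is a dict: "clock": time; "joints": joint angles; "dq": joint speeds; "effort": joint torques, N m; "tool_pos": TCP position; "tcp_rot": TCP orientation; "ft_force": force on the tool from outside, world axes, zero at the start; "wrist_torque": the same for the moment, N m; "width": finger opening in m; "grip_force": force on a finger pad.
Only numpy, scipy, OpenCV 4.12 (cv2) and the standard library are available. Lean on these libraries where they do the work, as an engineer would, in place of code of your own. Each camera call takes 0.05 s, during which the arm holds its last target. There are 200 camera calls.

### The job

First push the drip tray fully home under the draining rack. Then pick up the two pot lids that lean on the timber offcut and lower each one gently into the rack, so that both stand upright between the tines, resting on the two rails, with at least one empty gap between them, and let go. Leave the soap dish where it is.

Things in the scene. Friction and masses are not known exactly. Their poses are not given: they have to be found in the camera images.
- rack: Fixed draining rack, steel wire, green ends (58 mm high, at x = -78 and 78 mm). Origin: its middle at plank level; z up, x along the row of tines. Two 6 mm rails along x at y = -42 and 42 mm, axis 50 mm up. On each, 7 tines 5 mm thick, tops 100 mm up, at x = -60 to 60 mm every 20 mm. Gaps (15 mm clear) at x = -50, -30, -10, 10, 30, 50 mm.
- drip_tray (a joint): How far the tray sticks out from under the rack, m: 0 is fully home (against a stop), more is farther out towards the rack's -y; at most 0.11. Slides with light friction (1 to 2 N), stays where left. Green tray, 130 mm wide, 24 mm high, under the rack.
- tray_front (a point): Centre of the outer face (towards the rack's -y) of the tray's upright yellow front panel: 130 mm wide along the rack's x, from 4 to 45 mm above the plank, 8 mm thick; this point is 25 mm up. Axes as the rack's. When home it lies at rack x = 0, y = -85 mm; when out, farther by the joint's value.
- steel_lid_centre (a point): Centre of a steel pot lid (disc 140 mm across, 8 mm thick, 160-260 g). x: disc axis to the side with the black knob (26 mm across, reaching 28 mm from the centre, on a 68 mm raised middle 3 mm high). z: in the disc, at the start towards its topmost rim. Starts on the plank leaning 17 degrees, plain back on the offcut's top edge, top towards the robot. Take it by the top rim, a finger on each face.
- blue_lid_centre (a point): Blue enamelled pot lid with a red knob; same shape, size, axes and start as the steel lid; the two may be exchanged.
- offcut: Dark timber offcut fixed on the plank, 50 mm (x) by 330 mm (y) by 60 mm high, on which the lids lean, against its +x side, one towards each end. Origin: centre of its underside.
- end_gap (a point): Where the centre of a lid comes to rest when it stands on the rails in the gap at the rack's -x end: rack x = -50, y = 0, 110 mm above the plank (the rails centre it). Axes as the rack's. A standing lid's faces are square to the rack's x. The other five gaps follow at 20 mm steps along +x, same y and height.
- soap_dish: Green plastic soap dish with a white drainer and an orange bar of soap in it, lying beyond the lids and the rack, 80 x 115 mm, 55 mm high, 500 g. Origin: centre of its underside. Leave alone.
Mind the look-alikes: they are no part of the job. Of the things that look like the part that bears steel_lid_centre, the middle-sized one is meant. Leave any orange look-alike of the part that bears blue_lid_centre alone.

How it is judged (in metres and radians):
On the way, in this order (a step that is already met when the one before it is completed fails the run):
1. the drip tray is pushed home (value of joint drip_tray below 0.006 m), for 0.2 s.
2. one lid stands in the rack (((x of steel_lid_centre in the frame of rack between -0.058 and 0.058 m and y of steel_lid_centre in the frame of rack between -0.01 and 0.01 m and z of steel_lid_centre in the frame of rack between 0.102 and 0.118 m and angle between the x axis of steel_lid_centre and the x axis of rack, either way round below 0.22 rad) or (x of blue_lid_centre in the frame of rack between -0.058 and 0.058 m and y of blue_lid_centre in the frame of rack between -0.01 and 0.01 m and z of blue_lid_centre in the frame of rack between 0.102 and 0.118 m and angle between the x axis of blue_lid_centre and the x axis of rack, either way round below 0.22 rad))), for 0.2 s.
At the end, for the whole second after the job is handed in: Both lids stand released and at rest in the rack: centre 102 to 118 mm high, within 10 mm of y = 0 and 58 mm of x = 0 in the rack's frame, disc axis within 0.22 rad of the rack's x; centres over 30 mm apart (an empty gap between); drip tray within 6 mm of home (x of steel_lid_centre in the frame of rack between -0.058 and 0.058 m and y of steel_lid_centre in the frame of rack between -0.01 and 0.01 m and z of steel_lid_centre in the frame of rack between 0.102 and 0.118 m and angle between the x axis of each of steel_lid_centre, blue_lid_centre and the x axis of rack, either way round below 0.22 rad and x of blue_lid_centre in the frame of rack between -0.058 and 0.058 m and y of blue_lid_centre in the frame of rack between -0.01 and 0.01 m and z of blue_lid_centre in the frame of rack between 0.102 and 0.118 m and distance between steel_lid_centre and blue_lid_centre above 0.03 m and value of joint drip_tray below 0.006 m and contact force between the fingers and steel_lid below 0.1 N and contact force between the fingers and blue_lid below 0.1 N and linear speed of each of steel_lid, blue_lid below 0.03 m/s); the robot touches nothing.
It fails at once if the soap dish is moved by more than 30 mm (distance of soap_dish from where it was at the start of the episode above 0.03 m).
It fails at once if a lid is dropped or rammed into the rack (more than 40 N) (contact force between any of steel_lid, blue_lid and rack above 40 N).
It also fails if it takes over 72 s, if anything falls off the work surface, if the arm or the gripper's body presses on something with over 40 N, if the wrist force passes 120 N, or if a joint passes its speed limit or range.

## Working session

There is one attempt and no reset: what is moved stays moved. The work goes in short steps, Python scripts to look and compute and a tool call to move; the robot and the scene stay as the last step left them, time stands still between calls to the robot, and variables do not carry over. Pictures are saved under pics/ and viewed, at most 10 in all, crops included, and the job is handed in when it is done.

Besides the shell and the picture viewer there is one more tool, called after "Emit:" as name([rows], argument=value, ...), one row to a line, values as JSON. jog_arm: Moves the arm, as the interface text tells. Its arguments: {"type":"object","properties":{"moves":{"type":"array","items":{"type":"array","items":{"type":"number"}}}},"required":["moves"]}

```bash
mkdir -p pics; cat > h.py <<'E'
from workcell import manip
import numpy as np, cv2
def cap(n,f=None):
    c=manip.capture(n)
    if f: cv2.imwrite('pics/'+f,cv2.cvtColor(c['frame'],cv2.COLOR_RGB2BGR))
    return c
def K(c): return np.array([[c['fx'],0,c['cx']],[0,c['fy'],c['cy']],[0,0,1.]])
def proj(c,P):
    return cv2.projectPoints(np.array(P,float).reshape(-1,3),np.array(c['rvec']),np.array(c['tvec']),K(c),np.array(c['distortion']))[0].reshape(-1,2)
def ray(c,uv):
    p=cv2.undistortPoints(np.array(uv,float).reshape(-1,1,2),K(c),np.array(c['distortion'])).reshape(-1,2)
    R=cv2.Rodrigues(np.array(c['rvec']))[0]; o=-R.T@np.array(c['tvec']).reshape(3)
    d=np.c_[p,np.ones(len(p))]@R
    return o,d/np.linalg.norm(d,axis=1)[:,None]
def onz(c,uv,z):
    o,d=ray(c,uv); z=np.broadcast_to(z,len(d)); return o+d*((z-o[2])/d[:,2])[:,None]
def tri(c1,a,c2,b):
    o1,d1=ray(c1,a);o2,d2=ray(c2,b);out=[]
    for x,y in zip(d1,d2):
        s=np.linalg.lstsq(np.c_[x,-y],o2-o1,rcond=None)[0]
        p,q=o1+s[0]*x,o2+s[1]*y; out.append(np.r_[(p+q)/2,np.linalg.norm(p-q)])
    return np.array(out)
E
python3 - <<'E'
from h import *
import pickle
d={n:cap(n,n+'0.png') for n in('scene','top')}
pickle.dump(d,open('c0.pkl','wb'))
o=manip.get_obs();print(o['tool_pos'],o['tcp_rot'],o['clock'],o['width'])
for n in d: print(n,ray(d[n],[[280,210]]))
E
```

```text
[ 0.145987   -0.60736786  0.21340772] [-1.79938180e+02 -6.27566987e-03  1.35118645e+01] 0.1 0.09139734905796268
scene (array([1.2565294 , 0.26104646, 0.92630448]), array([[-0.6627111 , -0.18429701, -0.72584338]]))
top (array([0.39484881, 0.0490685 , 0.80606608]), array([[ 0.15535801, -0.03582767, -0.98720832]]))
```

View pics/scene0.png

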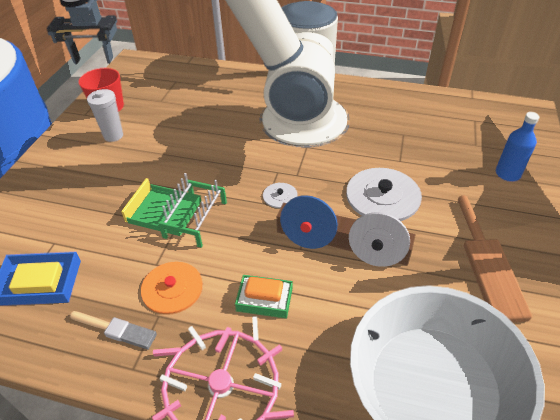

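View pics/top0.png

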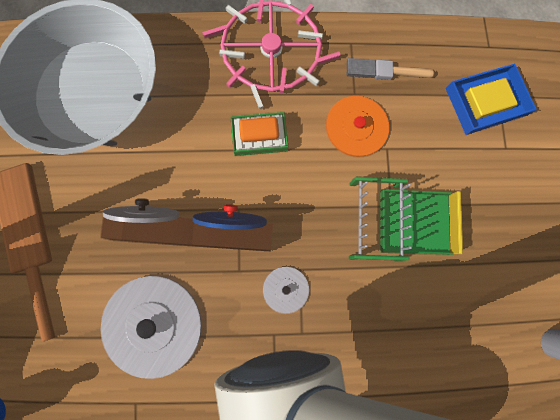

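The scene view has these look-alikes. Steel: the small one lying at (280,193), the large one lying at (383,190) and the middle-sized one leaning at (380,240), which I choose. Blue: the leaning one at (308,222), which I choose; the orange one at (172,287) is to be left alone. The rack is at (180,205) with the tray out at (140,200). In the top view the lids are at (142,213) and (229,218), the rack spans columns 360–405, and the yellow panel is at (455,222).

```bash
python3 - <<'E'
from h import *
import pickle
d=pickle.load(open('c0.pkl','rb'))
t=cv2.cvtColor(d['top']['frame'],cv2.COLOR_RGB2BGR);s=cv2.cvtColor(d['scene']['frame'],cv2.COLOR_RGB2BGR)
# left: top rack x5 ; right scene lids
a=cv2.resize(t[165:275,340:480],(560,440)[0:2] if 0 else (400,314),interpolation=cv2.INTER_CUBIC)
b=cv2.resize(s[165:255,110:250],(400,257),interpolation=cv2.INTER_CUBIC)
e=cv2.resize(t[185:260,90:290],(400,150),interpolation=cv2.INTER_CUBIC)
f=cv2.resize(s[180:280,265:425],(400,250),interpolation=cv2.INTER_CUBIC)
L=np.vstack([a,b]);R=np.vstack([e,f]);R=np.vstack([R,np.zeros((L.shape[0]-R.shape[0],400,3),np.uint8)])
cv2.imwrite('pics/crop1.png',np.hstack([L,R]))
c=d['top']
print('green ends',onz(c,[[352,181],[408,181],[350,257],[408,257]],.058).round(3))
print('panel top',onz(c,[[453,192],[453,253],[462,192],[462,253]],.045).round(3))
print('lid tops',onz(c,[[103,212],[180,214],[192,219],[267,221]],.08).round(3))
print('offcut',onz(c,[[102,237],[271,249]],[.06,.06]).round(3))
E
```

```text
green ends [[ 0.568 -0.123  0.058]
 [ 0.567 -0.238  0.058]
 [ 0.418 -0.111  0.058]
 [ 0.415 -0.226  0.058]]
panel top [[ 0.545 -0.338  0.045]
 [ 0.42  -0.326  0.045]
 [ 0.545 -0.358  0.045]
 [ 0.419 -0.345  0.045]]
lid tops [[0.512 0.358 0.08 ]
 [0.505 0.211 0.08 ]
 [0.495 0.189 0.08 ]
 [0.489 0.048 0.08 ]]
offcut [[0.466 0.367 0.06 ]
 [0.437 0.041 0.06 ]]
```

View pics/crop1.png

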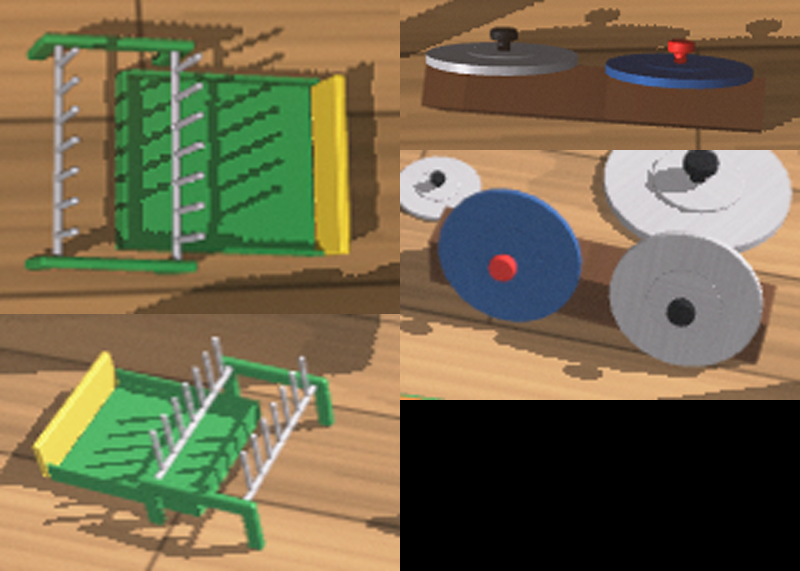

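The close crop confirms the choice: the blue lid with the red knob and the middle-sized steel lid lean on the offcut, and the tray is out. Next I fit the rack and the lids from the two views.

```bash
cat >> h.py <<'E'
from scipy.spatial.transform import Rotation as Ro
def jog(P,yaw):
    o=manip.get_obs();R=Ro.from_euler('xyz',o['tcp_rot'],degrees=True)
    d=R.inv().apply(np.array(P)-o['tool_pos'])*100
    t=-(yaw-o['tcp_rot'][2]); t=(t+180)%360-180
    print('shift',d.round(2),'turn',round(t,1),'clk',o['clock'])
E
cat > fit.py <<'E'
from h import *
import pickle
from scipy.optimize import least_squares
d=pickle.load(open('c0.pkl','rb'))
T,S=d['top'],d['scene']
k=400/140
def cv(p,o): return np.array(p,float)/k+o-0.3
tp=cv([[198,62],[200,238],[75,55],[75,233]],[340,165])
sp=cv([[154,119],[215,26],[245,138],[304,45]],[110,165])
loc=np.array([[.06,-.042,.1],[-.06,-.042,.1],[.06,.042,.1],[-.06,.042,.1]])
def W(p,l): c,s=np.cos(p[2]),np.sin(p[2]); return np.c_[p[0]+c*l[:,0]-s*l[:,1],p[1]+s*l[:,0]+c*l[:,1],l[:,2]+p[3]]
f=lambda p:np.r_[(proj(T,W(p,loc))-tp).ravel(),(proj(S,W(p,loc))-sp).ravel()]
r=least_squares(f,[.49,-.175,-.09,0]);print('rack',r.x.round(4),np.degrees(r.x[2]),r.fun.round(1))
# panel top outer corners
q=onz(T,[[462,192],[462,253]],.045);
c,s=np.cos(r.x[2]),np.sin(r.x[2]);D=q[:,:2]-r.x[:2];print('panel in rack',(D@np.array([[c,-s],[s,c]])).round(3))
# lids: disc outlines by colour
def lidfit(mT,mS,g):
    # front rim ellipse by contour: match knob-tip + extremal points of projected disc
    def g3(p,n=72):
        # p: x0 (lower-front rim contact base), y, yaw, tilt fixed
        y=p[2];t=np.radians(17);ax=np.array([np.cos(y)*np.cos(t),np.sin(y)*np.cos(t),np.sin(t)])
        z=np.array([-np.cos(y)*np.sin(t),-np.sin(y)*np.sin(t),np.cos(t)]);h=np.cross(z,ax)
        C=np.array([p[0],p[1],p[3]]);a=np.linspace(0,2*np.pi,n,endpoint=False)
        ring=C+.07*(np.cos(a)[:,None]*z+np.sin(a)[:,None]*h)
        return C,ax,z,np.r_[ring+.004*ax,ring-.004*ax]
    def res(p):
        C,ax,z,P=g3(p);out=[]
        for c,m in((T,mT),(S,mS)):
            u=proj(c,P);out+=[*(u.min(0)-m[:2]),*(u.max(0)-m[2:])]
        return np.array(out)
    s=least_squares(res,g);C,ax,z,_=g3(s.x)
    print('lid C',s.x.round(4),'top rim',(C+.07*z).round(3),s.fun.round(1));return s.x
lidfit([191.5,211.5,267,229],[279.5,195.5,337,249],[.49,.12,-.09,.07])
lidfit([102.5,206,179,222.5],[348.5,212.5,410.5,266.5],[.5,.28,-.09,.07])
print('ccw')
jog([.44,-.44,.12],85)
E
python3 fit.py
```

```text
rack [ 0.492  -0.18   -0.0637 -0.006 ] -3.647176923207482 [ 0.  -0.6  0.3  0.4  0.1 -0.3 -0.1  0.6  0.2 -0.3  0.6  0.1  0.1  0.6
 -0.5 -0. ]
panel in rack [[ 0.064 -0.174]
 [-0.062 -0.169]]
lid C [ 0.4951  0.1187 -0.095   0.0653] top rim [0.475 0.121 0.132] [ 1.2 -0.1 -0.5 -0.3  0.6  0.   0.3 -0.4]
lid C [ 0.5096  0.2891 -0.0982  0.065 ] top rim [0.489 0.291 0.132] [ 0.2  0.  -0.3 -0.1  0.3 -0.1 -0.4 -0. ]
ccw
shift [32.5  -9.39  9.35] turn -71.5 clk 0.1
```

```bash
python3 - <<'E'
from h import *
jog([.474,-.40,.2134],86)
E
```

```text
shift [ 3.674e+01 -1.250e+01  2.000e-02] turn -72.5 clk 0.1
```

Emit:
jog_arm([
  [9,-3,0,-18,0],
  [18,-6,0,-36,0],
  [27,-9.2,0,-54,0],
  [36.7,-12.5,0,-72.5,0],
  [36.7,-12.5,0,-72.5,0],
  [36.7,-12.5,0,-72.5,0],
  [36.7,-12.5,0,-72.5,0],
  [36.7,-12.5,0,-72.5,0],
  [36.7,-12.5,0,-72.5,0],
  [36.7,-12.5,0,-72.5,0],
  [36.7,-12.5,0,-72.5,0],
  [36.7,-12.5,4,-72.5,0],
  [36.7,-12.5,8,-72.5,0],
  [36.7,-12.5,12,-72.5,0],
  [36.7,-12.5,15.5,-72.5,0],
  [36.7,-12.5,18,-72.5,0],
  [36.7,-12.5,19.1,-72.5,0],
  [36.7,-12.5,19.1,-72.5,0],
])

```text
clock: 1.6
tool_pos: [0.4719, -0.3999, 0.0206]
tcp_rot: [-179.8, -0.2, 85.9]
ft_force: [-0.7, 0.8, 0.1]
width: 0.0005
grip_force: 0.0
```

Emit:
jog_arm([
  [2,0,0,0,0],
  [3.5,0,0,0,0],
  [5,0,0,0,0],
  [6.3,0,0,0,0],
  [7.5,0,0,0,0],
  [8.7,0,0,0,0],
  [9.7,0,0,0,0],
  [10.4,0,0,0,0],
  [11,0,0,0,0],
  [11,0,0,0,0],
  [11,0,0,0,0],
])

```text
clock: 2.52
tool_pos: [0.4813, -0.2905, 0.0228]
tcp_rot: [-180.0, -0.0, 86.0]
ft_force: [-0.2, -0.2, -0.8]
width: 0.0006
grip_force: 0.0
```

Emit:
jog_arm([
  [0.3,0,0,0,0],
  [0.6,0,0,0,0],
  [0.9,0,0,0,0],
  [1.2,0,0,0,0],
  [1.2,0,0,0,0],
])

```text
clock: 2.93
tool_pos: [0.4822, -0.2824, 0.0232]
tcp_rot: [179.9, 0.3, 86.1]
ft_force: [-12.1, -33.0, -7.7]
width: 0.0004
grip_force: 17.2
```

Emit:
jog_arm([
  [-1,0,0,0,1],
  [-3,0,0,0,3],
  [-3,0,-4,0,3],
  [-3,0,-8,0,3],
  [-3,0,-12,0,3],
  [-1,0,-16,0,3],
  [1,0,-20,0,3],
  [4,0,-23,0,3],
  [4,0,-25,0,3],
  [4,0,-25,0,3],
  [4,0,-25,0,3],
])

```text
clock: 3.85
tool_pos: [0.4854, -0.2386, 0.2741]
tcp_rot: [179.9, 0.1, 86.1]
ft_force: [-0.3, -0.5, -0.8]
width: 0.0302
grip_force: 0.0
```

```bash
python3 - <<'E'
from h import *
import pickle
c=cap('wrist','w1.png');t=cap('top','t1.png');pickle.dump((c,t),open('c1.pkl','wb'))
o=manip.get_obs();print(o['tool_pos'],o['tcp_rot'],ray(c,[[280,210]]))
E
```

```text
[ 0.4844892  -0.2387592   0.27202012] [-1.79935154e+02 -3.20128421e-02  8.60008279e+01] (array([ 0.48851565, -0.16602039,  0.44481493]), array([[-0.01272531, -0.25743273, -0.96621243]]))
```

View pics/w1.png

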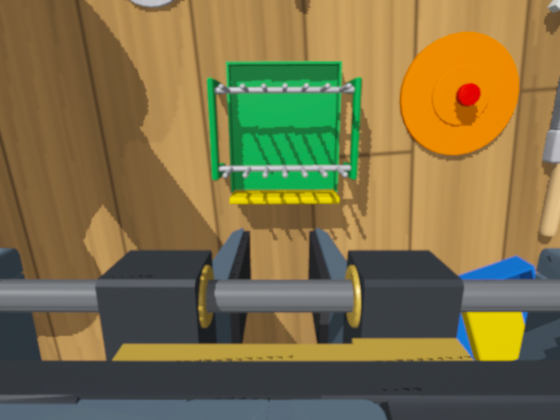

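The wrist view shows the tray home, with the yellow panel at (285,198), and the rails at rows 89 and 168 between the ends at columns 213 and 356. I crop in to get the tines.

```bash
python3 - <<'E'
import cv2
i=cv2.imread('pics/w1.png')[75:190,200:370]
cv2.imwrite('pics/w1c.png',cv2.resize(i,None,fx=4.7,fy=4.7,interpolation=cv2.INTER_CUBIC))
E
```

```text
(no output)
```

View pics/w1c.png

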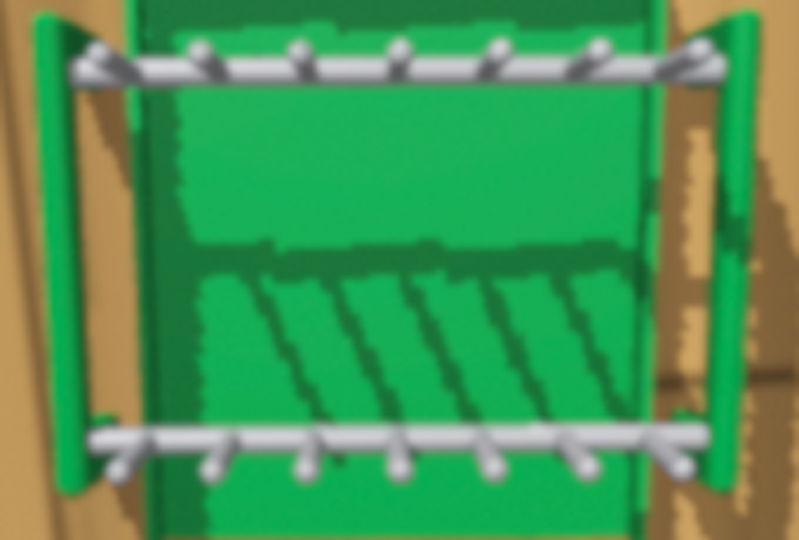

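The crop shows all 14 tine tops: the far row runs from crop (95,51) to (702,46), the near row from (118,472) to (682,468).

```bash
python3 - <<'E'
from h import *
import pickle
from scipy.optimize import least_squares
c,t=pickle.load(open('c1.pkl','rb'))
far=[[95,51],[198,48],[299,48],[400,46],[502,46],[601,47],[702,46]];nr=[[118,472],[211,472],[305,472],[400,472],[494,472],[589,470],[682,468]]
uv=np.array(far+nr)/4.7+[200,75]-.4
xs=np.arange(-3,4)*.02
L=np.array([[x,y,.1] for y in(.042,-.042) for x in xs])
def W(p): a,b=np.cos(p[2]),np.sin(p[2]); return np.c_[p[0]+a*L[:,0]-b*L[:,1],p[1]+b*L[:,0]+a*L[:,1],L[:,2]+p[3]]
r=least_squares(lambda p:(proj(c,W(p))-uv).ravel(),[.49,-.18,-.06,0])
print(r.x.round(4),np.degrees(r.x[2]),abs(r.fun).max())
p=r.x;a,b=np.cos(p[2]),np.sin(p[2])
for x in(-.05,.05,-.03,.03): print(x,(p[0]+a*x,p[1]+b*x))
print('lid blue');jog([.474,.121,.25],85)
E
```

```text
[ 0.4938 -0.1798 -0.0633  0.0016] -3.6260399056578243 0.6451635316973352
-0.05 (np.float64(0.4438700282143301), np.float64(-0.17659164892630783))
0.05 (np.float64(0.5436698370332776), np.float64(-0.18291605875660097))
-0.03 (np.float64(0.4638299899781196), np.float64(-0.17785653089236644))
0.03 (np.float64(0.5237098752694881), np.float64(-0.18165117679054235))
lid blue
shift [35.81 -3.55  2.23] turn 1.0 clk 3.95
```

```bash
python3 - <<'E'
from h import *
jog([.502,.118,.108],84.6)
E
```

```text
shift [35.7  -0.72 16.42] turn 1.4 clk 3.95
```

Emit:
jog_arm([
  [3,-0.1,0,0.5,9.1],
  [7,-0.2,0,1.4,9.1],
  [11,-0.3,0,1.4,9.1],
  [15,-0.4,0,1.4,9.1],
  [19,-0.5,0,1.4,9.1],
  [23,-0.6,0,1.4,9.1],
  [27,-0.7,0,1.4,9.1],
  [31,-0.7,0,1.4,9.1],
  [34,-0.7,0,1.4,9.1],
  [35.7,-0.7,0,1.4,9.1],
  [35.7,-0.7,2,1.4,9.1],
  [35.7,-0.7,5,1.4,9.1],
  [35.7,-0.7,8,1.4,9.1],
  [35.7,-0.7,8,1.4,9.1],
  [35.7,-0.7,8,1.4,9.1],
])

```text
clock: 5.2
tool_pos: [0.5016, 0.1173, 0.1914]
tcp_rot: [-179.7, 0.1, 84.6]
ft_force: [-0.4, -0.2, 0.7]
width: 0.0906
grip_force: 0.0
```

```bash
python3 - <<'E'
from h import *
c=cap('wrist','w2.png');o=manip.get_obs();print(o['tool_pos'],o['tcp_rot'],o['width'])
jog([.502,.118,.108],84.6)
E
```

```text
[0.50274793 0.11745728 0.19296132] [-1.79905305e+02  1.86291373e-02  8.45750842e+01] 0.09145547528590761
shift [ 0.05 -0.07  8.5 ] turn -0.0 clk 5.25
```

View pics/w2.png

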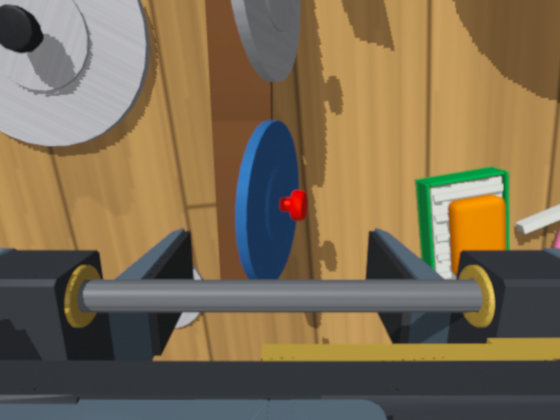

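The blue lid stands between the open fingers, with the knob at (296,204) and the rim spanning columns 236–300. I check its y against the fit.

```bash
python3 - <<'E'
from h import *
c=manip.capture('wrist')
print(onz(c,[[299,204],[270,120]],[.075,.067]).round(4), proj(c,[[.5218,.1162,.073],[.475,.121,.132],[.502,.118,.108]]))
E
```

```text
[[0.5181 0.117  0.075 ]
 [0.5003 0.1882 0.067 ]] [[303.31860387 203.99594332]
 [241.02633185 223.91143456]
 [280.16069611 215.15137695]]
```

Emit:
jog_arm([
  [0,0,3,0,9.1],
  [0,0,6,0,9.1],
  [0,0,7.8,0,9.1],
  [0,0,8.5,0,9.1],
  [0,0,8.5,0,9.1],
  [0,0,8.5,0,6],
  [0,0,8.5,0,4],
  [0,0,8.5,0,2.5],
  [0,0,8.5,0,1.5],
  [0,0,8.5,0,0.4],
  [0,0,8.5,0,0.4],
  [0,0,8.5,0,0.4],
  [0,0,8.5,0,0.4],
  [0,0,8.5,0,0.4],
])

```text
clock: 6.47
tool_pos: [0.5028, 0.1178, 0.1079]
tcp_rot: [-180.0, 0.0, 84.6]
ft_force: [-0.7, 0.1, -0.1]
width: 0.034
grip_force: 0.1
```

Emit:
jog_arm([
  [0,0,0,0,0.4],
  [0,0,0,0,0.4],
  [0,0,0,0,0.4],
  [0,0,0,0,0.4],
  [0,0,0,0,0.4],
  [0,0,0,0,0.4],
  [0,0,0,0,0.4],
])

```text
clock: 7.05
tool_pos: [0.503, 0.1178, 0.108]
tcp_rot: [180.0, -0.0, 84.6]
ft_force: [1.5, 0.1, 0.5]
width: 0.0081
grip_force: 30.0
```

Emit:
jog_arm([
  [0,0,-0.5,0,0.4],
  [0,0,-1.5,0,0.4],
  [0,0,-3.5,0,0.4],
  [0,0,-6,0,0.4],
  [0,0,-9,0,0.4],
  [0,0,-12,0,0.4],
  [0,0,-14,0,0.4],
  [0,0,-14,0,0.4],
  [0,0,-14,0,0.4],
])

```text
clock: 7.8
tool_pos: [0.503, 0.1179, 0.2492]
tcp_rot: [179.9, -0.0, 84.6]
ft_force: [-0.1, -0.1, -3.5]
width: 0.0079
grip_force: 30.0
```

```bash
python3 - <<'E'
from h import *
s=cap('scene','s3.png');o=manip.get_obs();print(o['tool_pos'],o['tcp_rot'],o['width'],o['ft_force'])
print('rackpt above');jog([.4638,-.1779,.25],86.4)
i=cv2.imread('pics/s3.png')[60:330,100:460];cv2.imwrite('pics/s3c.png',cv2.resize(i,None,fx=2.1,fy=2.1,interpolation=cv2.INTER_CUBIC))
E
```

```text
[0.50233293 0.11775347 0.24793411] [-1.79994006e+02  9.71065975e-04  8.46104080e+01] 0.007765720453674364 [ 0.27642605  0.07146062 -3.53151932]
rackpt above
shift [-29.8   -1.06  -0.21] turn -1.8 clk 7.85
```

View pics/s3c.png

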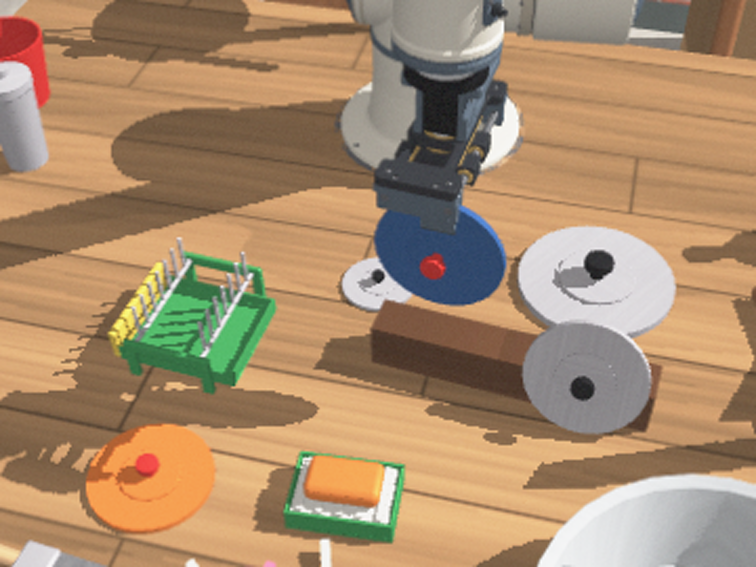

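The blue lid hangs upright in the gripper, with the knob at crop (432,267). The tray and the other lid are untouched. I check the lid's offset from the tool.

```bash
python3 - <<'E'
from h import *
from scipy.optimize import least_squares
c=manip.capture('scene');h=cv2.cvtColor(c['frame'],cv2.COLOR_RGB2HSV)
m=cv2.inRange(h,(100,120,40),(125,255,255));n,l,st,ce=cv2.connectedComponentsWithStats(m)
for s in st[1:]:
    if s[4]>400: print(s)
o=manip.get_obs();T=o['tool_pos'];print(T)
a=np.linspace(0,2*np.pi,72);y=np.radians(84.6-90)
ax=np.array([np.cos(y),np.sin(y),0]);hh=np.array([-np.sin(y),np.cos(y),0])
C=T+[0,0,-.038]
P=np.r_[[C+.07*(np.cos(t)*hh+np.sin(t)*np.array([0,0,1]))+e*ax for t in a for e in(-.004,.004)]]
u=proj(c,P);print(u.min(0),u.max(0),proj(c,[C+.028*ax]))
E
```

```text
[   0   43   52  135 3720]
[ 496  121   40   60 1417]
[ 279  158   62   47 1844]
[   0  252   80   53 2226]
[0.50200914 0.11769015 0.24721394]
[277.81767441 153.58518506] [340.67793651 205.42106304] [[304.83411887 189.02053283]]
```

Emit:
jog_arm([
  [-2,-0.1,0,0,0.4],
  [-5,-0.2,0,0,0.4],
  [-8.5,-0.4,0,-1,0.4],
  [-12,-0.5,0,-1.8,0.4],
  [-15.5,-0.7,0,-1.8,0.4],
  [-19,-0.8,0,-1.8,0.4],
  [-22.5,-0.9,0,-1.8,0.4],
  [-25.5,-1,0,-1.8,0.4],
  [-28,-1,0,-1.8,0.4],
  [-29.8,-1.1,0,-1.8,0.4],
  [-29.8,-1.1,0,-1.8,0.4],
  [-29.8,-1.1,0,-1.8,0.4],
  [-29.8,-1.1,0,-1.8,0.4],
])

```text
clock: 8.98
tool_pos: [0.4633, -0.1771, 0.247]
tcp_rot: [-179.9, -0.1, 86.4]
ft_force: [-0.2, 0.3, -2.5]
width: 0.0081
grip_force: 30.0
```

```bash
python3 - <<'E'
from h import *
s=cap('scene','s4.png');t=cap('top','t4.png');w=cap('wrist','w4.png');o=manip.get_obs();print(o['tool_pos'],o['tcp_rot'],o['width'])
jog([.4638,-.1779,.148],86.4)
a=cv2.imread('pics/s4.png')[130:260,110:250];b=cv2.imread('pics/w4.png')[0:260,180:380]
a=cv2.resize(a,(400,371),interpolation=cv2.INTER_CUBIC);b=cv2.resize(b,(400,520),interpolation=cv2.INTER_CUBIC)
a=np.vstack([a,np.zeros((149,400,3),np.uint8)]);cv2.imwrite('pics/x4.png',np.hstack([a,b]))
E
```

```text
[ 0.46379884 -0.17689922  0.24763483] [-1.79964231e+02 -2.30181958e-02  8.64768783e+01] 0.008144314136799774
shift [-0.1   0.01  9.96] turn 0.1 clk 9.1333
```

View pics/x4.png

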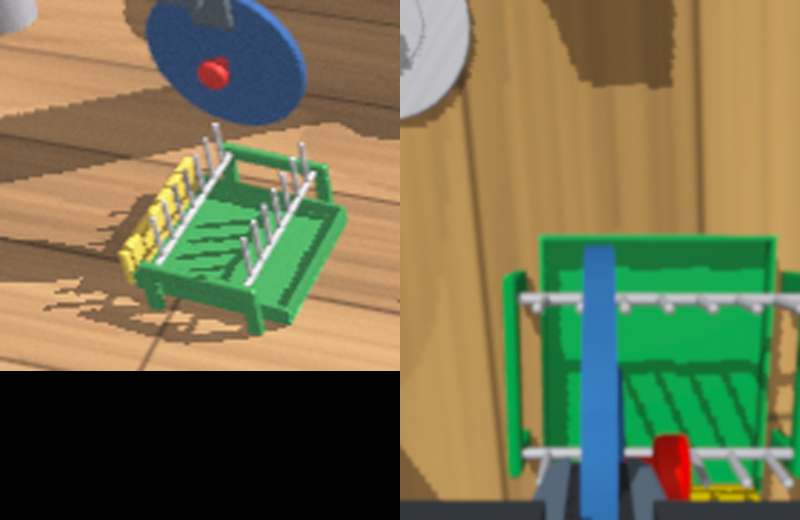

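In the wrist view the blue lid hangs at column 599, with its gap centred at about 602, so I correct by 1 mm and lower it slowly.

Emit:
jog_arm([
  [0,0.1,1,0,0.4],
  [-0.1,0.1,2.5,0,0.4],
  [-0.1,0.1,4,0,0.4],
  [-0.1,0.1,5,0,0.4],
  [-0.1,0.1,5.7,0,0.4],
  [-0.1,0.1,6.4,0,0.4],
  [-0.1,0.1,7.1,0,0.4],
  [-0.1,0.1,7.8,0,0.4],
  [-0.1,0.1,8.4,0,0.4],
  [-0.1,0.1,8.9,0,0.4],
  [-0.1,0.1,9.2,0,0.4],
  [-0.1,0.1,9.2,0,0.4],
])

```text
clock: 10.13
tool_pos: [0.4646, -0.1788, 0.1554]
tcp_rot: [-180.0, -0.0, 86.4]
ft_force: [-1.0, 0.9, -2.6]
width: 0.0079
grip_force: 30.0
```

Emit:
jog_arm([
  [0,0,0.15,0,0.4],
  [0,0,0.3,0,0.4],
  [0,0,0.4,0,0.4],
  [0,0,0.5,0,0.4],
  [0,0,0.6,0,0.4],
  [0,0,0.6,0,0.4],
])

```text
clock: 10.63
tool_pos: [0.4647, -0.1789, 0.1498]
tcp_rot: [-180.0, -0.0, 86.4]
ft_force: [0.2, 0.8, -2.9]
width: 0.008
grip_force: 30.0
```

Emit:
jog_arm([
  [0,0,0.1,0,0.4],
  [0,0,0.15,0,0.4],
  [0,0,0.2,0,0.4],
  [0,0,0.2,0,0.4],
])

```text
clock: 10.97
tool_pos: [0.4648, -0.1789, 0.148]
tcp_rot: [180.0, 0.0, 86.4]
ft_force: [-0.3, 1.0, -0.3]
width: 0.0074
grip_force: 30.0
```

The lid's weight is now carried by the rails, so I release it.

Emit:
jog_arm([
  [0,0,0,0,0.8],
  [0,0,0,0,1.2],
  [0,0,0,0,2],
  [0,0,0,0,3],
  [0,0,0,0,3],
  [0,0,0,0,3],
  [0,0,0,0,3],
  [0,0,-1.5,0,3],
  [0,0,-4,0,3],
  [0,0,-7,0,3],
  [0,0,-11,0,3],
  [0,0,-13,0,3],
  [0,0,-13,0,3],
])

```text
clock: 12.05
tool_pos: [0.4666, -0.1799, 0.2825]
tcp_rot: [179.6, 0.2, 86.4]
ft_force: [1.0, -0.8, 0.1]
width: 0.0299
grip_force: 0.0
```

```bash
python3 - <<'E'
from h import *
s=cap('scene','s5.png');w=cap('wrist','w5.png');o=manip.get_obs();print(o['tool_pos'],o['tcp_rot'],o['width'])
jog([.517,.2884,.108],84.4)
C=np.array([.4638,-.1779,.11]);y=np.radians(-3.6);ax=np.array([np.cos(y),np.sin(y),0]);hh=np.array([-np.sin(y),np.cos(y),0]);a=np.linspace(0,2*np.pi,72)
P=[C+.07*(np.cos(t)*hh+np.sin(t)*np.array([0,0,1]))+e*ax for t in a for e in(-.004,.004)]
for c in(s,w):
    u=proj(c,P);print('pred',u.min(0),u.max(0),proj(c,[C+.028*ax]))
    h=cv2.cvtColor(c['frame'],cv2.COLOR_RGB2HSV);m=cv2.inRange(h,(100,120,40),(125,255,255));
    for q in cv2.connectedComponentsWithStats(m)[2][1:]:
        if q[4]>400: print(q, q[:2]+q[2:4])
    m=cv2.inRange(h,(0,180,100),(4,255,255))
    for q in cv2.connectedComponentsWithStats(m)[2][1:]:
        if q[4]>30: print('red',q)
E
```

```text
[ 0.46499018 -0.17901859  0.2784528 ] [1.79917018e+02 3.75282871e-02 8.64123076e+01] 0.030174848601114593
shift [46.99  2.24 17.02] turn 2.0 clk 12.15
pred [167.87031204 157.48710839] [221.17987721 202.37657544] [[189.51774078 188.20837918]]
[   0   43   52  135 3721] [ 52 178]
[ 496  121   40   60 1417] [536 181]
[ 168  162   52   41 1274] [220 203]
[   0  252   80   53 2244] [ 80 305]
red [ 80  69  43  41 812]
red [186 185   8   9  42]
red [164 276  11  11  65]
pred [272.77224007 118.07629273] [282.85165105 262.02997584] [[305.93483992 190.83173961]]
[ 274  120   23  142 2630] [297 262]
[ 456  312   72   40 1229] [528 352]
red [468 137  21  20 328]
red [299 180  12  23 244]
```

```bash
cat > chk.py <<'E'
from h import *
from scipy.optimize import least_squares
def fit(s,w,ms,mw,kn,g=(.464,-.178,.11,0.)):
    # p: C, tilt (top to -x positive); masks bbox [l,t,r,b]; None = skip
    y=np.radians(-3.6);a=np.linspace(0,2*np.pi,90)
    def P(p):
        t=p[3];ax=np.array([np.cos(y)*np.cos(t),np.sin(y)*np.cos(t),np.sin(t)]);hh=np.array([-np.sin(y),np.cos(y),0]);z=np.cross(ax,hh);C=p[:3]
        return np.array([C+.07*(np.cos(q)*hh+np.sin(q)*z)+e*ax for q in a for e in(-.004,.004)]),C+.022*ax
    def res(p):
        X,k=P(p);r=[]
        for c,m,kk in((s,ms,kn[0]),(w,mw,kn[1])):
            u=proj(c,X);v=np.r_[u.min(0),u.max(0)];r+=[v[i]-m[i] for i in range(4) if m[i] is not None]
            if kk is not None: r+=list(proj(c,[k])[0]-kk)
        return np.array(r)
    f=least_squares(res,g,loss='soft_l1');print('C',f.x[:3].round(4),'tilt',np.degrees(f.x[3]).round(1),res(f.x).round(1))
    d=f.x[:2]-[.4938,-.1798];print('in rack',(d@np.array([[np.cos(y),-np.sin(y)],[np.sin(y),np.cos(y)]])).round(4))
E
python3 - <<'E'
from chk import *
s,w=manip.capture('scene'),manip.capture('wrist')
fit(s,w,[167.5,161.5,220.5,203],[273.5,119.5,297,262],[[189.5,189],[305,191]])
E
```

```text
C [ 0.467  -0.1784  0.105 ] tilt -5.3 [-0.2 -0.   0.4 -0.1  0.8  0.5  0.2 -0.1  0.   0.3 -0.2  0.2]
in rack [-0.0268 -0.0003]
```

The blue lid stands in the gap, tilted about 5°. Next is the steel lid.

Emit:
jog_arm([
  [3,0.1,0,0,9.1],
  [7,0.3,0,2,9.1],
  [11,0.5,0,2,9.1],
  [15,0.7,0,2,9.1],
  [19,0.9,0,2,9.1],
  [23,1.1,0,2,9.1],
  [27,1.3,0,2,9.1],
  [31,1.5,0,2,9.1],
  [35,1.7,0,2,9.1],
  [39,1.9,0,2,9.1],
  [43,2.1,0,2,9.1],
  [46,2.2,0,2,9.1],
  [47,2.2,0,2,9.1],
  [47,2.2,3,2,9.1],
  [47,2.2,6.5,2,9.1],
  [47,2.2,9,2,9.1],
  [47,2.2,9,2,9.1],
  [47,2.2,9,2,9.1],
])

```text
clock: 13.75
tool_pos: [0.5152, 0.2881, 0.1867]
tcp_rot: [-179.8, 0.1, 84.4]
ft_force: [0.0, 0.4, 0.2]
width: 0.0908
grip_force: 0.0
```

```bash
python3 - <<'E'
from h import *
c=cap('wrist','w6.png');o=manip.get_obs();print(o['tool_pos'],o['tcp_rot'],o['width'])
jog([.517,.2884,.108],84.4)
print(proj(c,[[.5363,.2865,.073],[.489,.291,.132],[.517,.2884,.108]]))
E
```

```text
[0.51631906 0.28855817 0.18831004] [-1.79968675e+02  2.08440438e-02  8.43932598e+01] 0.09071892693480642
shift [-0.01  0.07  8.03] turn -0.0 clk 13.8
[[306.44774585 205.64865065]
 [242.48326958 227.2742299 ]
 [283.72514755 217.23184973]]
```

View pics/w6.png

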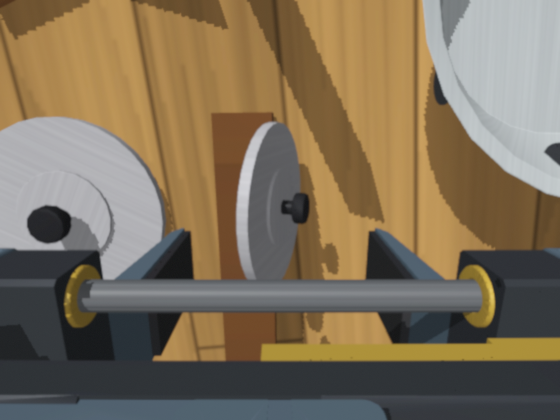

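The steel lid stands between the open fingers, with its knob at (300,208), where predicted. The pot's edge at (435,90) lies to the right, so I check its clearance from the gripper body.

```bash
python3 - <<'E'
from h import *
w,t=manip.capture('wrist'),manip.capture('top')
for z in(.1,.15,.2): print(z,onz(w,[[427,30],[438,105],[480,165]],z).round(3)[:,:2].tolist(),onz(t,[[60,152],[115,144],[145,115]],z).round(3)[:,:2].tolist())
E
```

```text
0.1 [[0.627, 0.408], [0.635, 0.358], [0.667, 0.312]] [[0.626, 0.441], [0.639, 0.334], [0.696, 0.279]]
0.15 [[0.607, 0.399], [0.613, 0.359], [0.639, 0.322]] [[0.609, 0.413], [0.622, 0.314], [0.675, 0.263]]
0.2 [[0.586, 0.39], [0.591, 0.359], [0.611, 0.331]] [[0.593, 0.385], [0.604, 0.294], [0.653, 0.246]]
```

Emit:
jog_arm([
  [0,0.1,3,0,9.1],
  [0,0.1,6,0,9.1],
  [0,0.1,7.5,0,9.1],
  [0,0.1,8,0,9.1],
  [0,0.1,8,0,7],
  [0,0.1,8,0,5],
  [0,0.1,8,0,3],
  [0,0.1,8,0,1.5],
  [0,0.1,8,0,0.4],
  [0,0.1,8,0,0.4],
  [0,0.1,8,0,0.4],
  [0,0.1,8,0,0.4],
  [0,0.1,8,0,0.4],
  [0,0.1,8,0,0.4],
  [0,0.1,8,0,0.4],
  [0,0.1,8,0,0.4],
  [0,0.1,8,0,0.4],
  [0,0.1,8,0,0.4],
  [0,0.1,8,0,0.4],
  [0,0.1,8,0,0.4],
])

```text
clock: 15.57
tool_pos: [0.5173, 0.2888, 0.108]
tcp_rot: [180.0, -0.0, 84.4]
ft_force: [1.5, 0.3, 2.1]
width: 0.0078
grip_force: 30.0
```

Emit:
jog_arm([
  [0,0,-0.5,0,0.4],
  [0,0,-1.5,0,0.4],
  [0,0,-3.5,0,0.4],
  [0,0,-6,0,0.4],
  [0,0,-9,0,0.4],
  [0,0,-12,0,0.4],
  [0,0,-15,0,0.4],
  [0,0,-15,0,0.4],
  [0,0,-15,0,0.4],
])

```text
clock: 16.32
tool_pos: [0.5177, 0.289, 0.2601]
tcp_rot: [179.8, -0.1, 84.4]
ft_force: [0.6, 0.1, -3.3]
width: 0.0076
grip_force: 30.0
```

```bash
python3 - <<'E'
from h import *
c=cap('scene','s7.png');o=manip.get_obs();T=o['tool_pos'];print(T,o['width'],o['ft_force'])
y=np.radians(-5.6);ax=np.array([np.cos(y),np.sin(y),0]);C=T+[0,0,-.038]
k=proj(c,[C+.024*ax])[0];print('knob pred',k)
h=cv2.cvtColor(c['frame'],cv2.COLOR_RGB2GRAY);x,yy=k.astype(int);m=(h[yy-12:yy+13,x-12:x+13]<60);v,u=np.nonzero(m);print(u.mean()+x-12,v.mean()+yy-12,m.sum())
jog([.5240,-.1817,.2575],86.4)
E
```

```text
[0.5169427  0.28862729 0.25844963] 0.008073713493273226 [ 0.22928101  0.7165104  -2.00765124]
knob pred [385.85548252 202.29564708]
385.5043478260869 200.8608695652174 115
shift [-46.74   5.28   0.08] turn -2.0 clk 16.3667
```

Emit:
jog_arm([
  [-2,0.2,0,0,0.4],
  [-5,0.5,0,0,0.4],
  [-8.5,0.9,0,-1,0.4],
  [-12.5,1.4,0,-2,0.4],
  [-16.5,1.8,0,-2,0.4],
  [-20.5,2.3,0,-2,0.4],
  [-24.5,2.7,0,-2,0.4],
  [-28.5,3.2,0,-2,0.4],
  [-32.5,3.7,0,-2,0.4],
  [-36.5,4.1,0,-2,0.4],
  [-40,4.5,0,-2,0.4],
  [-43,4.9,0,-2,0.4],
  [-45.5,5.2,0,-2,0.4],
  [-46.7,5.3,0,-2,0.4],
  [-46.7,5.3,0,-2,0.4],
  [-46.7,5.3,0,-2,0.4],
  [-46.7,5.3,0,-2,0.4],
])

```text
clock: 17.78
tool_pos: [0.524, -0.18, 0.2574]
tcp_rot: [-179.9, -0.1, 86.4]
ft_force: [-0.6, 0.3, -1.5]
width: 0.0079
grip_force: 30.0
```

```bash
python3 - <<'E'
from h import *
w=cap('wrist','w8.png');o=manip.get_obs();print(o['tool_pos'],o['tcp_rot'],o['width'])
jog([.5240,-.1817,.156],86.4)
y=np.radians(-3.63);g=lambda x,yy,z:[.4938+np.cos(y)*x-np.sin(y)*yy,-.1798+np.sin(y)*x+np.cos(y)*yy,z]
print(proj(w,[g(.02,.042,.1),g(.04,.042,.1),g(.03,.042,.1)]))
b=cv2.imread('pics/w8.png')[30:260,180:400];cv2.imwrite('pics/x8.png',cv2.resize(b,None,fx=2.6,fy=2.6,interpolation=cv2.INTER_CUBIC))
E
```

```text
[ 0.5242299  -0.17980368  0.25761234] [-1.79956063e+02 -3.71204106e-02  8.64770622e+01] 0.008157105650654379
shift [-0.2  -0.   10.16] turn 0.1 clk 17.8333
[[269.96943415 153.18045226]
 [291.44959179 153.2145348 ]
 [280.70942581 153.19707832]]
```

View pics/x8.png

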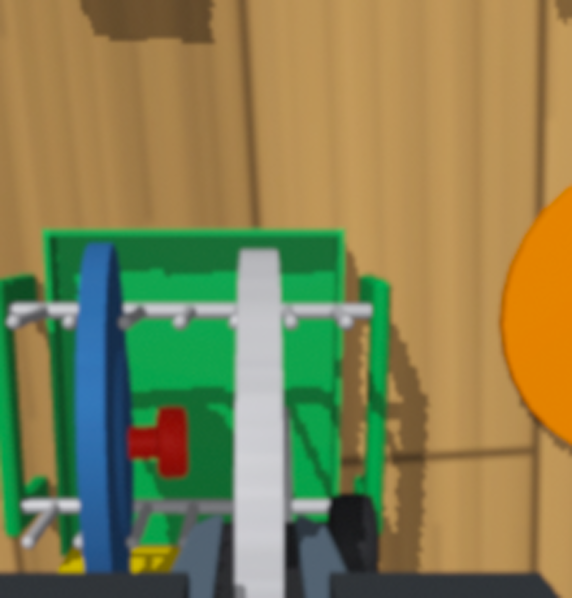

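The last crop shows the steel lid at column 259, between tine tops at 233 and 291 (centre 262), two gaps clear of the blue lid. I lower it with a 1 mm correction.

Emit:
jog_arm([
  [-0.1,0.1,1,0,0.4],
  [-0.2,0.1,2.5,0,0.4],
  [-0.2,0.1,4,0,0.4],
  [-0.2,0.1,5.2,0,0.4],
  [-0.2,0.1,6.2,0,0.4],
  [-0.2,0.1,6.9,0,0.4],
  [-0.2,0.1,7.6,0,0.4],
  [-0.2,0.1,8.3,0,0.4],
  [-0.2,0.1,9,0,0.4],
  [-0.2,0.1,9.5,0,0.4],
  [-0.2,0.1,9.9,0,0.4],
  [-0.2,0.1,10.1,0,0.4],
  [-0.2,0.1,10.1,0,0.4],
])

```text
clock: 18.92
tool_pos: [0.5252, -0.1833, 0.1566]
tcp_rot: [-180.0, -0.0, 86.4]
ft_force: [-0.1, 0.5, -1.2]
width: 0.0077
grip_force: 30.0
```

Emit:
jog_arm([
  [0,0,0.15,0,0.4],
  [0,0,0.3,0,0.4],
  [0,0,0.4,0,0.4],
  [0,0,0.5,0,0.4],
  [0,0,0.6,0,0.4],
  [0,0,0.6,0,0.4],
])

```text
clock: 19.42
tool_pos: [0.5252, -0.1833, 0.1508]
tcp_rot: [-180.0, -0.0, 86.4]
ft_force: [-0.7, 0.6, -0.9]
width: 0.0079
grip_force: 30.0
```

Emit:
jog_arm([
  [0,0,0.1,0,0.4],
  [0,0,0.2,0,0.4],
  [0,0,0.3,0,0.4],
  [0,0,0.3,0,0.4],
  [0,0,0.3,0,0.4],
])

```text
clock: 19.83
tool_pos: [0.5257, -0.1833, 0.149]
tcp_rot: [179.9, 0.0, 86.4]
ft_force: [-3.0, 3.4, 18.1]
width: 0.0076
grip_force: 30.0
```

The lid is on the rails. I ease off 1 mm and release.

Emit:
jog_arm([
  [0,0,-0.1,0,0.4],
  [0,0,-0.1,0,0.8],
  [0,0,-0.1,0,1.2],
  [0,0,-0.1,0,2],
  [0,0,-0.1,0,3],
  [0,0,-0.1,0,3],
  [0,0,-0.1,0,3],
  [0,0,-0.1,0,3],
  [0,0,-1.5,0,3],
  [0,0,-4,0,3],
  [0,0,-7,0,3],
  [0,0,-11,0,3],
  [0,0,-13,0,3],
  [0,0,-13,0,3],
  [0,0,-13,0,3],
])

```text
clock: 21.08
tool_pos: [0.5257, -0.1835, 0.279]
tcp_rot: [179.9, 0.1, 86.4]
ft_force: [-0.6, -0.5, -0.6]
width: 0.0303
grip_force: 0.0
```

```bash
python3 - <<'E'
from chk import *
s,w=cap('scene','s9.png'),cap('wrist','w9.png');o=manip.get_obs();print(o['tool_pos'],o['width'],o['ft_force'],o['clock'])
h=cv2.cvtColor(w['frame'],cv2.COLOR_RGB2HSV);hs=cv2.cvtColor(s['frame'],cv2.COLOR_RGB2HSV)
for n,H in(('s',hs),('w',h)):
    for nm,lo,hi,A in(('blue',(100,120,40),(125,255,255),300),('red',(0,180,100),(4,255,255),30),('grey',(0,0,90),(179,45,255),300),('yellow',(24,150,120),(33,255,255),80)):
        for q in cv2.connectedComponentsWithStats(cv2.inRange(H,lo,hi))[2][1:]:
            if q[4]>A and (n=='w' or (130<q[0]<240 and 130<q[1]<240)) and q[1]<260: print(n,nm,q[:2],q[:2]+q[2:4],q[4])
y=np.radians(-3.6);ax=np.array([np.cos(y),np.sin(y),0]);hh=np.array([-np.sin(y),np.cos(y),0]);a=np.linspace(0,2*np.pi,72)
C=np.array([.5237,-.1817,.11])
for c in(s,w):
    u=proj(c,[C+.07*(np.cos(t)*hh+np.sin(t)*np.array([0,0,1]))+e*ax for t in a for e in(-.004,.004)]);print('steel pred',u.min(0),u.max(0),proj(c,[C+.022*ax]))
E
```

```text
[ 0.52481332 -0.18307015  0.27701502] 0.029859378714109774 [-0.51981355 -0.50361122 -0.3120789 ] 21.1833
s blue [168 162] [220 201] 937
s grey [156 177] [214 230] 1680
w blue [212 120] [232 251] 1910
w red [421 138] [441 157] 313
w red [232 180] [251 204] 293
w grey [83  0] [166  62] 4105
w grey [508  21] [554  69] 680
w grey [227 120] [319 264] 3500
w grey [506 126] [559 210] 3107
w yellow [296 233] [308 249] 160
w yellow [202 234] [216 249] 161
w yellow [251 234] [278 249] 396
steel pred [156.38944808 173.64556011] [211.3676384  218.89950609] [[179.69022217 203.34927802]]
steel pred [273.95062735 118.36946005] [284.10920815 263.2744563 ] [[301.30121674 191.60373656]]
```

```bash
python3 - <<'E'
from chk import *
s,w=manip.capture('scene'),manip.capture('wrist')
y=np.radians(-3.63);g=lambda x,yy,z:[.4938+np.cos(y)*x-np.sin(y)*yy,-.1798+np.sin(y)*x+np.cos(y)*yy,z]
print('panel home',proj(w,[g(.03,-.077,.045),g(.03,-.085,.045),g(.03,-.085,.004)]))
k=[]
for c,p,r in((s,(180,205),9),(w,(303,192),16)):
    G=cv2.cvtColor(c['frame'],cv2.COLOR_RGB2GRAY)[p[1]-r:p[1]+r+1,p[0]-r:p[0]+r+1]
    v,u=np.nonzero(G<45);k.append([u.mean()+p[0]-r,v.mean()+p[1]-r]);print(k[-1],len(u))
fit(s,w,[155.5,176.5,None,None],[None,119.5,None,264],k,(.5237,-.1817,.11,-.05))
E
```

```text
panel home [[279.74501935 242.89755726]
 [279.7366835  249.04194601]
 [279.73737688 237.92041306]]
[np.float64(178.94117647058823), np.float64(205.41176470588235)] 68
[np.float64(306.42532467532465), np.float64(192.33441558441558)] 308
C [ 0.5281 -0.1827  0.1082] tilt -3.2 [-0.3 -0.1 -0.1  0.   0.  -0.  -0.1 -0.1]
in rack [ 0.0344 -0.0008]
```

Both lids stand within tolerance and the tray is home, so I hand in.

```bash
python3 -c "
from h import *
print(manip.hand_in())"
```

```text
the job is handed in; nothing more can be done
None
```

I handed the job in at about 21 s of robot time; it returned no verdict. By my last camera checks the tray is home, the blue and steel lids stand released about 61 mm apart in the rack, and I left the soap dish alone.

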